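# Pack the fitting kit into the carry tray

## Task

From the things lying to the left and right of the plywood carry tray, pack the fitting kit into it: lay the combination spanner flat between the rails of the long rack, lay the longer of the two bolts lengthwise between the rails of the short rack, and stand the glass jar of screws upright in the round cup. The adjustable spanner, the shorter bolt and the paint tester tin look much the same but do not belong to the kit: leave them where they are.

Things in the scene. Friction and masses are not known exactly. Their poses are not given: they have to be found in the camera images.
- tray: Low plywood carry tray, 224 (its x) x 312 (its y) mm outside, rim 9 mm thick and 16 mm high, fixed to the bench; origin at the centre of its underside. Three inserts, grey plates 202 (x) x 94 (y) mm with black rails, are fixed in it side by side along its y, 96 mm apart, in any order. A wire shelf with goods on it hangs over the back of the bench, 0.6 m up, from about 0.66 m in front of the robot's axis.
- long_rack_nest (a point): Centre of the nest floor (top of the insert plate, 12 mm above the bench), z up, y along the tray, x across it. LONG RACK: low rails, 12 mm above the plate, enclose a lying space 48 mm wide (y) and 187 mm long (x); side rails only along the outer 48 mm at each end; end stops. No rail beside the middle: fingers closing along y have 46 mm of bare plate either side of the centre.
- short_rack_nest (a point): Centre of the nest floor (top of the insert plate, 12 mm above the bench), z up, y along the tray, x across it. SHORT RACK: low rails, 12 mm above the plate, enclose a lying space 46 mm wide (y) and 88 mm long (x); side rails only along the outer 19 mm at each end; end stops. No rail beside the middle: fingers closing along y have 46 mm of bare plate either side of the centre.
- round_cup_nest (a point): Centre of the nest floor (top of the insert plate, 12 mm above the bench), z up, y along the tray, x across it. ROUND CUP: a ring wall 18 mm high, 84 mm inside and 92 mm outside diameter.
- spanner_mid (a point): Combination spanner of bare steel, one solid piece with an open jaw at one end and a ring at the other, slim: 163 mm long (its y), 25 mm wide at the ends and about 12 mm at the shank (x), 8 mm thick, lying flat; 0.12 kg. Fingers close to about 20 mm on it. Point: centre, 4 mm above what it lies on. Not the spanners at the far back right, under the wire shelf, which are out of the way.
- bolt_mid (a point): The longer hexagon-head steel bolt, 62 mm long (its y), 22 mm over the head, 19 mm high, lying; 0.07 kg. Point: centre of its outline, 9.5 mm above what it lies on.
- jar_mid (a point): Clear glass jar of mixed screws with a red lid, standing; 64 mm diameter, 93 mm high, 0.33 kg. Point: on its axis, 45 mm above what it stands on (46 mm below the lid's top); z up.
- adjustable_mid (a point): Adjustable spanner of bare steel with a broad head and a thumb-wheel, 186 x 54 x 12 mm, lying flat along its y; does not belong to the kit. Point: centre, 6 mm above the bench.
- short_bolt_mid (a point): The shorter hexagon-head steel bolt, 36 mm long (its y), 22 mm over the head; does not belong to the kit. Point: centre, about 9 mm above the bench.
- tin_mid (a point): Small paint tester tin of metal with a flat metal lid, 66 mm diameter, 85 mm high, standing; does not belong to the kit. Point: on its axis, half-way up.

How it is judged:
By the outcome, as a careful person would: the job done as asked, in the order asked, and still so for the second after the job is handed in, with the robot touching nothing.
It also fails if it takes over 112 s, if anything falls off the work surface, if the arm or the gripper's body presses on something with over 40 N, if the wrist force passes 120 N, or if a joint passes its speed limit or range.

## Robot

A 7-joint arm with a two-finger parallel gripper is mounted at the origin on a cart in front of the work surface, level with it; the furniture and walls round the work are solid. World frame = base frame: x ahead of the robot, y to its left, z up, the work surface at z = 0. Lengths are in m, angles in rad, forces in N, time in s.
With the tool pointing down it reaches from about 0.35 to 0.9 m from the base axis. Payload 8.1 kg.
Tool frame: the origin (TCP) lies midway between the tips of the shut fingers; the grasp point (between the pads) lies arm.grasp_offset behind it (arm.grasp_offset is the distance from the TCP to the grasp point, in m); z points along the fingers, y is the line along which they close (so a half turn about z gives the same grasp; the last joint's range is limited). The gripper opens to 92 mm and grips with 3 to 60 N. Pads are 19 mm wide; open, the fingers measure 130 mm over their backs; the gripper's body (75 mm by 190 mm) begins 47 mm behind the grasp point.
Start: joints at [1.223, 0.434, 0.025, 1.573, -0.012, 1.134, -0.075], TCP at [0.151, -0.606, 0.227] pointing down, gripper open.
Joint ranges: [-2.62, 2.62], [-0.44, 2.09], [-1.27, 1.32], [0.08, 2.57], [-1.32, 4.46], [0.12, 2], [-2.74, 2.74]. Speed limits (rad/s): [2.22, 2.22, 3.01, 3.01, 3.14, 3.14, 3.14].

## Interface

Orientations are given as a rotation vector (axis times angle).
In Python, from cell import observe, imaging, arm gives the robot as it stands.
- The arm moves only by the tool apply_moves, never from a script. Its argument "commands" is a list of rows, each a list of 5 numbers: the opening in per cent of the stroke, from 0 (shut) to 100 (fully open), then the shift along the world's x, y, z in units of 0.06 m (1.0 is 0.06 m), then the turn about the world's z in units of 0.5 rad (1.0 is 0.5 rad). A call has 1 to 12 rows; each row shifts and turns the commanded pose from where the row before left it; what a row does not reach is not made up. A row lasts 1/8 s, in which the tool goes at most 62.5 mm and 10.7 degrees, less where a joint would pass 70% of its speed; a pose out of reach is approached as far as the arm can. A call with a number of a shift or a turn outside -1 to 1 is refused whole. A call with a gripper value outside its range is refused whole. The fingers move at their own pace and stop on an object; "newtons" is the grip in N (left out, the last holds). Time passes only in rows, so rows that do not move let the fingers close. It gives the time, the measured TCP pose, the force, the opening and the grip force at its end, in the units of the state.
- observe(): the state, without advancing time (a new reading comes with each control period).
- imaging.get_image(name): name is "scene" or "top"; returns (picture, depth): 420x560x3 uint8, red, green, blue; 420x560 float32, m along the optical axis (not along the pixel's ray), 0 where there is no reading.
- imaging.camera_params(name): a dict with "camera_matrix" (3x3 intrinsics, pixels), "dist" ([k1, k2, p1, p2, k3] as OpenCV has them; the pictures are not rectified), "origin" and "rotation" of the camera in the world. Camera axes: x right, y up, looking along -z (the intrinsics and any distortion apply to the point x, -y, -z); pixel columns grow to the right and rows downward; lengths in m; the calibration is good to about 2 mm. A picture is of the moment at which its call begins. camera_params takes no time and is no camera call.
- arm.sign_off(): hands the job in; it is judged then, once.
The state is a dict: "clock": time; "joints": joint angles; "dq": joint speeds; "joint_efforts": joint torques, N m; "position": TCP position; "ee_rot": TCP orientation; "force": force on the tool from outside, world axes, zero at the start; "ft_torque": the same for the moment, N m; "width": opening from 0.0 (shut) to 1.0 (fully open); "gripper_force": force on a finger pad.
Only numpy, scipy, OpenCV 4.12 (cv2) and the standard library are available. Lean on these libraries where they do the work, as an engineer would, in place of code of your own. Each camera call takes 0.05 s, during which the arm holds its last target. There are 200 camera calls.

## Working session

There is one attempt and no reset: what is moved stays moved. The work goes in short steps, Python scripts to look and compute and a tool call to move; the robot and the scene stay as the last step left them, time stands still between calls to the robot, and variables do not carry over. Pictures are saved under pics/ and viewed, at most 14 in all, crops included, and the job is handed in when it is done.

Besides the shell and the picture viewer there is one more tool, called after "Emit:" as name(argument=value, ...) on one line, values as JSON. apply_moves: Moves the arm, as the interface text tells. Its arguments: {"type":"object","properties":{"commands":{"type":"array"},"newtons":{"type":"number"}},"required":["commands"]}

```bash
mkdir -p pics; ls; python3 - <<'E'
from cell import observe, imaging, arm
import cv2,numpy as np
for n in("scene","top"):
    p,d=imaging.get_image(n); cv2.imwrite(f"pics/{n}0.png",p[:,:,::-1]); np.savez(f"pics/{n}0.npz",p=p,d=d)
    print(n,imaging.camera_params(n))
s=observe(); print(s); print(arm.grasp_offset)
E
```

```text
pics
scene {'camera_matrix': array([[379.98985912,   0.        , 276.68516988],
       [  0.        , 379.98985912, 205.91705269],
       [  0.        ,   0.        ,   1.        ]]), 'dist': array([-0.10935936,  0.        ,  0.        ,  0.        ,  0.        ]), 'origin': array([0.01336878, 0.44109405, 0.6862412 ]), 'rotation': array([ 0.3674221 , -0.92312852, -2.1736012 ])}
top {'camera_matrix': array([[516.54183157,   0.        , 277.13535024],
       [  0.        , 516.54183157, 208.53334284],
       [  0.        ,   0.        ,   1.        ]]), 'dist': array([0.06198708, 0.        , 0.        , 0.        , 0.        ]), 'origin': array([ 0.39161917, -0.00941977,  1.26530245]), 'rotation': array([ 0.04319393, -0.05216979, -1.57438413])}
{'clock': 0.1, 'joints': array([ 1.22340691,  0.4351682 ,  0.02493556,  1.5739977 , -0.01160013,
        1.13400947, -0.07509779]), 'dq': array([ 1.97432273e-03, -1.00232900e-04, -5.50987945e-04, -2.34490771e-03,
        1.78504161e-03, -1.00801213e-03, -9.79338343e-05]), 'joint_efforts': array([ 3.06792914e-03, -6.69126749e+01,  9.88058187e-01, -3.15145075e+01,
       -6.04898063e-02,  3.74703621e-02,  3.76446530e-05]), 'position': array([ 0.1513282 , -0.60592776,  0.22601701]), 'ee_rot': array([-3.11669887e+00, -3.83332104e-01,  4.53848062e-04]), 'force': array([-0.18213146, -0.52074946, -0.05753039]), 'ft_torque': array([ 0.02048829,  0.01375559, -0.02462045]), 'gripper_force': 0.0, 'width': 1.0031430973989528}
0.0188
```

View pics/top0.png

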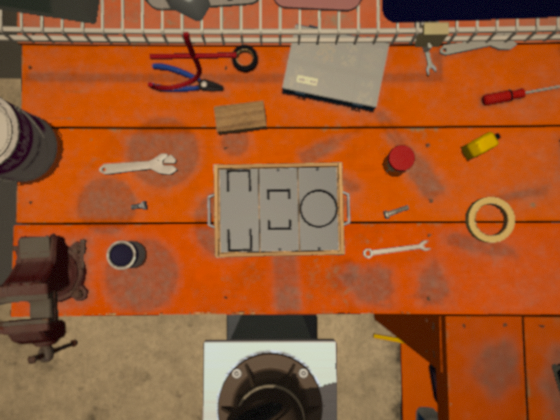

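View pics/scene0.png

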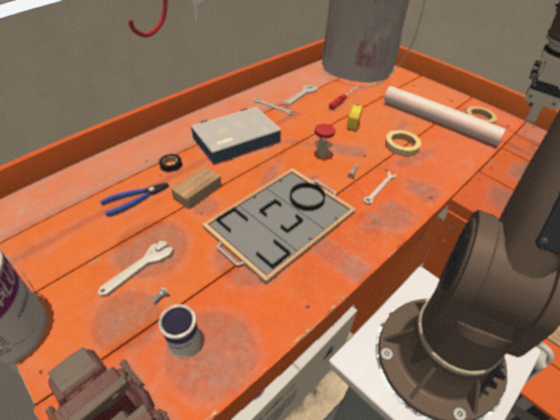

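The top view shows the jar's red lid near (401,158), a bolt near (397,211) and the combination spanner from (369,254) to (425,246). On the left are the adjustable spanner (138,165), the other bolt (140,205) and the tin (123,254). In the tray, left to right, are the long rack, the short rack (279,209) and the round cup (319,209). Next I'll measure them.

```bash
cat > h.py <<'E'
from cell import observe, imaging, arm
import cv2,numpy as np
from scipy.spatial.transform import Rotation as R
def ray(n,uv):
    c=imaging.camera_params(n); uv=np.array(uv,float).reshape(-1,1,2)
    q=cv2.undistortPoints(uv,c["camera_matrix"],c["dist"]).reshape(-1,2)
    d=np.c_[q[:,0],-q[:,1],-np.ones(len(q))]
    return np.array(c["origin"]),R.from_rotvec(c["rotation"]).apply(d)
def plane(n,uv,z):
    o,d=ray(n,uv); return o+d*((z-o[2])/d[:,2])[:,None]
def proj(n,P):
    c=imaging.camera_params(n); r=R.from_rotvec(c["rotation"]).inv()
    q=r.apply(np.atleast_2d(P)-c["origin"])*[1,-1,-1]
    return cv2.projectPoints(q,np.zeros(3),np.zeros(3),c["camera_matrix"],c["dist"])[0].reshape(-1,2)
def notorange(p):
    h=cv2.cvtColor(p,cv2.COLOR_RGB2HSV)
    return ((h[:,:,1]<130)&(h[:,:,2]>70)).astype(np.uint8)
def shape(n,p,box,z,mask=None):
    u0,v0,u1,v1=box; m=notorange(p) if mask is None else mask
    cs,_=cv2.findContours(m[v0:v1,u0:u1],cv2.RETR_EXTERNAL,cv2.CHAIN_APPROX_NONE,offset=(u0,v0))
    c=max(cs,key=cv2.contourArea).reshape(-1,2)
    w=plane(n,c,z); r=cv2.minAreaRect((w[:,:2]*1000).astype(np.float32))
    return w,r
E
python3 - <<'E'
from h import *
f=np.load("pics/top0.npz");p=f["p"]
for nm,b,z in [("spanner",(355,232,440,266),.006),("boltR",(378,200,416,224),.012),("boltL",(125,195,155,215),.012)]:
    w,r=shape("top",p,b,z); print(nm,r, w[w[:,1].argmax()],w[w[:,1].argmin()])
h=cv2.cvtColor(p,cv2.COLOR_RGB2HSV)
red=(((h[:,:,0]>172)|(h[:,:,0]<4))&(h[:,:,1]>150)).astype(np.uint8)
w,r=shape("top",p,(380,138,424,180),.091,red);print("jar",r,cv2.minEnclosingCircle((w[:,:2]*1000).astype(np.float32)))
w,r=shape("top",p,(200,155,358,265),.016,(h[:,:,1]<160).astype(np.uint8));print("tray?",r)
g=((h[:,:,1]<40)&(h[:,:,2]>80)).astype(np.uint8)
w,r=shape("top",p,(212,166,345,256),.012,g);print("plates",r)
k=(h[:,:,2]<60).astype(np.uint8)
for nm,b,z in(("cup",(299,180,342,235),.03),("short",(262,180,297,240),.024),("long",(220,165,258,255),.024)):
    ys,xs=np.nonzero(k[b[1]:b[3],b[0]:b[2]]);w=plane("top",np.c_[xs+b[0],ys+b[1]],z);print(nm,w.min(0),w.max(0),(w.min(0)+w.max(0))/2)
img=cv2.resize(p[130:275,200:450],None,fx=3.2,fy=3.2,interpolation=cv2.INTER_CUBIC);cv2.imwrite("pics/crop1.png",img[:,:,::-1])
print([ (d["d"][158,401], d["d"][209,319],d["d"][205,420]) for d in [f]])
E
```

```text
spanner ((368.5703125, -303.802734375), (22.702041625976562, 159.99737548828125), 7.003080368041992) [ 0.35676222 -0.2246533   0.006     ] [ 0.37091329 -0.38411495  0.006     ]
boltR ((459.0606384277344, -304.8194274902344), (15.845710754394531, 58.835140228271484), 13.855401039123535) [ 0.45343781 -0.27590718  0.012     ] [ 0.4726582  -0.33176484  0.012     ]
boltL ((478.84515380859375, 318.30303955078125), (36.00004577636719, 16.968231201171875), 89.77597045898438) [0.4776937  0.33630773 0.012     ] [0.47029073 0.30033638 0.012     ]
jar ((578.124755859375, -300.32843017578125), (54.73223114013672, 56.85385513305664), 44.0754508972168) ((578.3535766601562, -299.29400634765625), 29.248775482177734)
tray? ((463.5195007324219, -19.445388793945312), (231.70968627929688, 349.3196105957031), 1.061153769493103)
plates ((405.8103332519531, 62.314762115478516), (49.44852066040039, 73.0403823852539), 14.641091346740723)
cup [ 0.49385085 -0.14839596  0.03      ] [ 0.51084769 -0.10292817  0.03      ] [ 0.50234927 -0.12566207  0.03      ]
short [ 0.4200584  -0.04497239  0.024     ] [0.51188664 0.00518058 0.024     ] [ 0.46597252 -0.0198959   0.024     ]
long [0.36802181 0.08696805 0.024     ] [0.56071689 0.10159226 0.024     ] [0.46436935 0.09428015 0.024     ]
[(np.float32(1.1833602), np.float32(1.2537034), np.float32(1.2715489))]
```

View pics/crop1.png

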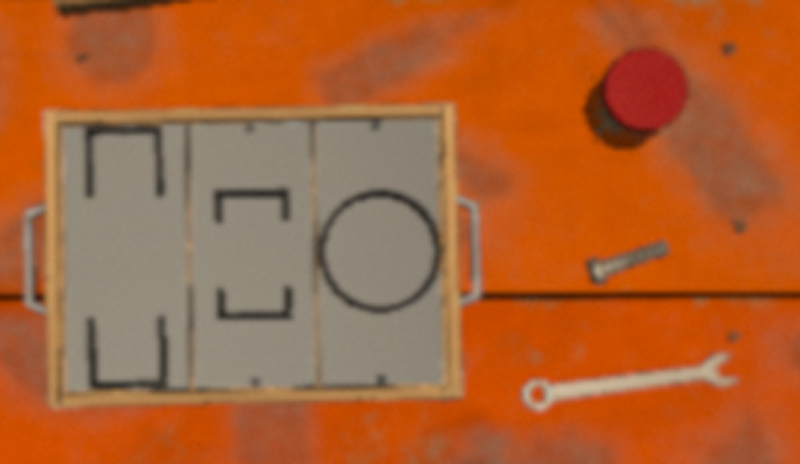

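The crop shows the rails and the cup (380,250 in the crop, 3.2x scale), and the bolt head on its left side. The right-hand bolt measures 59 mm against 36 mm for the left one, so the right one is the longer. The spanner reads 160 mm, which fits. Next: tray corners and nest centres.

```bash
python3 - <<'E'
from h import *
s=lambda L:np.array(L)/3.2+[200,130]-0.35
c=plane("top",s([(46,112),(454,104),(461,396),(53,405)]),.016);print(c.round(4),c.mean(0),np.linalg.norm(np.diff(c,axis=0),axis=1))
print("cup",plane("top",s([(380,250)]),.03),"short",plane("top",s([(254,254)]),.024),"long",plane("top",s([(126,257)]),.024))
a=c[0]-c[3];b=c[1]-c[2];print("yaw",np.arctan2(a[1],a[0]),np.arctan2(b[1],b[0]))
e=c[0]-c[1];print(np.arctan2(-e[0],e[1]))
# scene view check
for P in([.3686,-.3038,.006],[.459,-.305,.012],[.5783,-.2998,.091],[.46,-.02,.012]):print(proj("scene",P))
p=np.load("pics/scene0.npz")["p"]
w,r=shape("scene",p,(355,165,405,208),.006);print(r)
h=cv2.cvtColor(p,cv2.COLOR_RGB2HSV)
red=(((h[:,:,0]>172)|(h[:,:,0]<4))&(h[:,:,1]>150)).astype(np.uint8)
w,r=shape("scene",p,(308,120,342,142),.091,red);print("jar",r)
E
```

```text
[[ 0.575   0.1362  0.016 ]
 [ 0.58   -0.174   0.016 ]
 [ 0.3586 -0.1766  0.016 ]
 [ 0.3532  0.1303  0.016 ]] [ 0.46670264 -0.0210193   0.016     ] [0.31022704 0.22141869 0.30693017]
cup [[ 0.46808296 -0.11552796  0.03      ]] short [[ 0.46581364 -0.02121739  0.024     ]] long [[0.46393556 0.07501154 0.024     ]]
yaw 0.026816982905748323 0.011945501560175818
0.01625515018703858
[[378.78568877 187.2741912 ]]
[[353.45344357 169.7518207 ]]
[[323.62887618 129.23357508]]
[[281.1935566  218.73804191]]
((368.4172058105469, -306.34033203125), (24.106306076049805, 164.51272583007812), 6.980744361877441)
jar ((574.2755126953125, -299.3908996582031), (53.937294006347656, 61.629024505615234), 48.98542404174805)
```

Emit:
apply_moves(commands=[[100, 0.4, 0.6, 0, 0.3], [100, 0.4, 0.6, 0, 0.3], [100, 0.4, 0.6, 0, 0.3], [100, 0.4, 0.6, 0, 0.3], [100, 0.4, 0.6, 0, 0.3], [100, 0.4, 0.6, 0, 0.3], [100, 0.4, 0.6, 0, 0.3], [100, 0.4, 0.4, 0, 0.3], [100, 0.4, 0.4, 0, 0.3], [100, 0, 0, 0, 0.2], [100, 0, 0, 0, 0], [100, 0, 0, 0, 0]], newtons=30)

```text
clock: 1.6
position: [0.367, -0.3067, 0.2266]
ee_rot: [-2.083, -2.351, 0.0]
force: [0.4, -0.2, 0.3]
width: 1.0
gripper_force: 0.0
```

Emit:
apply_moves(commands=[[100, 0.03, 0.03, -0.7, 0], [100, 0, 0, -0.7, 0], [100, 0, 0, -0.7, 0], [100, 0, 0, -0.7, 0], [100, 0, 0, -0.5, 0], [100, 0, 0, -0.3, 0], [100, 0, 0, -0.12, 0], [0, 0, 0, 0, 0], [0, 0, 0, 0, 0], [0, 0, 0, 0, 0], [0, 0, 0, 0, 0], [0, 0, 0, 0, 0]], newtons=30)

```text
clock: 3.1
position: [0.3693, -0.3047, 0.0038]
ee_rot: [2.079, 2.354, 0.0]
force: [-0.3, -0.5, -0.1]
width: 0.506
gripper_force: 0.0
```

Emit:
apply_moves(commands=[[0, 0, 0, -0.02, 0], [0, 0, 0, 0, 0], [0, 0, 0, 0, 0], [0, 0, 0, 0, 0], [0, 0, 0, 0, 0], [0, 0, 0, 0, 0], [0, 0, 0, 0, 0]])

```text
clock: 3.98
position: [0.3692, -0.3045, 0.0023]
ee_rot: [-2.08, -2.355, -0.0]
force: [0.2, -1.0, -1.7]
width: 0.186
gripper_force: 30.0
```

Emit:
apply_moves(commands=[[0, 0, 0, 0.3, 0], [0, 0, 0, 0.6, 0], [0, 0, 0, 0.6, 0], [0, 0.16, 0.63, 0, 0.294], [0, 0.16, 0.63, 0, 0.294], [0, 0.16, 0.63, 0, 0.294], [0, 0.16, 0.63, 0, 0.294], [0, 0.16, 0.63, 0, 0.294], [0, 0.16, 0.63, 0, 0.294], [0, 0.16, 0.63, 0, 0.294], [0, 0.16, 0.63, 0, 0.294]])

```text
clock: 5.35
position: [0.4462, -0.0011, 0.0924]
ee_rot: [0.417, 3.114, -0.0]
force: [0.1, 0.2, -1.2]
width: 0.187
gripper_force: 30.0
```

Emit:
apply_moves(commands=[[0, 0.16, 0.63, 0, 0.294], [0, 0.15, 0.63, 0, 0.294], [0, 0, 0, 0, 0], [0, 0, 0, 0, 0]])

```text
clock: 5.85
position: [0.4642, 0.0728, 0.0921]
ee_rot: [0.034, -3.141, 0.001]
force: [-0.4, -1.0, -2.2]
width: 0.188
gripper_force: 30.0
```

```bash
python3 - <<'E'
from h import *
o=[]
for n,P in(("scene",[.465,.075,.05]),("top",[.465,.05,.012])):
    p,d=imaging.get_image(n);np.savez(f"pics/{n}1.npz",p=p,d=d);u,v=proj(n,P)[0].astype(int)
    o.append(cv2.resize(p[max(v-90,0):max(v-90,0)+180,u-90:u+90],(400,400),interpolation=cv2.INTER_CUBIC)); print(u-90,v-90)
cv2.imwrite("pics/a1.png",np.hstack(o)[:,:,::-1])
E
```

```text
159 136
159 119
```

View pics/a1.png

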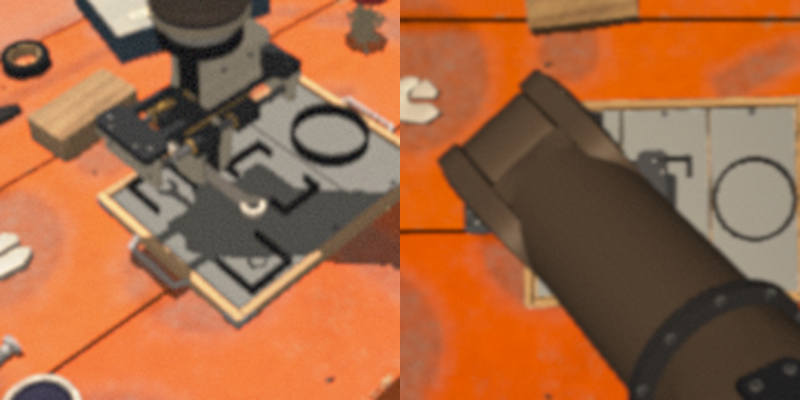

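The spanner is held level, with its ring at about (254,205) in the left crop. I'll check where the ring is against the expected x of about 0.39, y of about 0.075.

```bash
python3 - <<'E'
from h import *
print(plane("scene",[(159+254*.45,136+205*.45)],.095))
E
```

```text
[[0.3964382  0.06810909 0.095     ]]
```

Emit:
apply_moves(commands=[[0, 0.01, 0.06, -0.4, 0], [0, 0, 0, -0.4, 0], [0, 0, 0, -0.25, 0], [0, 0, 0, -0.15, 0], [0, 0, 0, -0.05, 0], [0, 0, 0, 0, 0]])

```text
clock: 6.7
position: [0.4655, 0.077, 0.0176]
ee_rot: [-0.036, 3.141, 0.0]
force: [-0.5, -0.5, -1.8]
width: 0.188
gripper_force: 30.0
```

Emit:
apply_moves(commands=[[0, 0, 0, -0.045, 0], [0, 0, 0, 0, 0], [40, 0, 0, 0, 0], [40, 0, 0, 0, 0], [40, 0, 0, 0, 0], [40, 0, 0, 0, 0], [40, 0, 0, 0.3, 0], [40, 0, 0, 0.6, 0], [40, 0, 0, 0.6, 0]])

```text
clock: 7.82
position: [0.465, 0.0773, 0.1066]
ee_rot: [0.037, -3.141, -0.001]
force: [0.2, -0.4, -0.4]
width: 0.398
gripper_force: 0.0
```

Emit:
apply_moves(commands=[[100, -0.047, -0.638, 0, -0.27], [100, -0.047, -0.638, 0, -0.27], [100, -0.047, -0.638, 0, -0.27], [100, -0.047, -0.638, 0, -0.27], [100, -0.047, -0.638, 0, -0.27], [100, -0.047, -0.638, 0, -0.27], [100, -0.047, -0.638, 0, -0.27], [100, -0.047, -0.638, 0, -0.27], [100, -0.047, -0.638, 0, -0.27], [100, -0.047, -0.638, 0, -0.27], [100, 0, 0, 0, 0], [100, 0, 0, 0, 0]])

```text
clock: 9.32
position: [0.4373, -0.3049, 0.1054]
ee_rot: [1.932, 2.477, 0.002]
force: [0.5, 0.4, 0.8]
width: 1.0
gripper_force: 0.0
```

```bash
python3 - <<'E'
from h import *
o=[]
for n,P in(("scene",[.46,-.24,.05]),("top",[.465,.03,.012])):
    p,d=imaging.get_image(n);np.savez(f"pics/{n}2.npz",p=p,d=d);u,v=proj(n,P)[0].astype(int)
    o.append(cv2.resize(p[max(v-90,0):max(v-90,0)+180,u-90:u+90],(400,400),interpolation=cv2.INTER_CUBIC)); print(u-90,v-90)
cv2.imwrite("pics/a2.png",np.hstack(o)[:,:,::-1])
E
```

```text
250 78
167 119
```

View pics/a2.png

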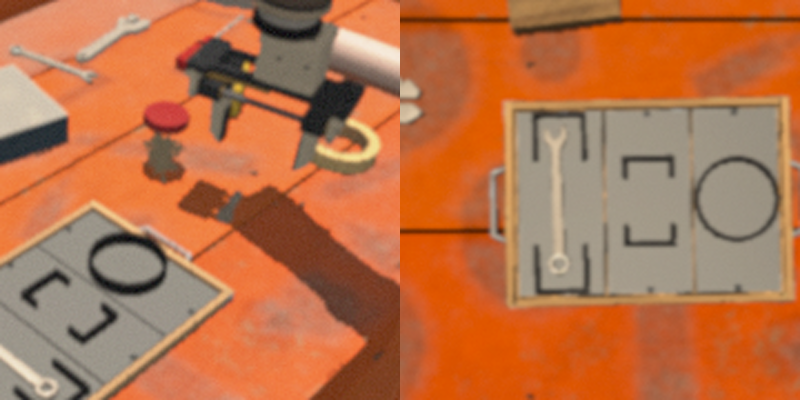

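The spanner lies in the long rack with clearance all round (right crop, jaw at (555,140), ring at (558,263)). The gripper is above the bolt, offset away from the jar so that its body clears the lid.

Emit:
apply_moves(commands=[[100, 0, 0, -0.4, 0], [100, 0, 0, -0.4, 0], [100, 0, 0, -0.4, 0], [100, 0, 0, -0.3, 0], [100, 0, 0, -0.18, 0], [100, 0, 0, 0, 0]], newtons=20)

```text
clock: 10.18
position: [0.4369, -0.3049, 0.0035]
ee_rot: [-1.932, -2.475, -0.0]
force: [0.1, -0.5, -0.5]
width: 0.998
gripper_force: 0.0
```

Emit:
apply_moves(commands=[[0, 0, 0, 0, 0], [0, 0, 0, 0, 0], [0, 0, 0, 0, 0], [0, 0, 0, 0, 0], [0, 0, 0, 0, 0], [0, 0, 0, 0, 0], [0, 0, 0, 0, 0], [0, 0, 0, 0, 0], [0, 0, 0, 0, 0], [0, 0, 0, 0, 0], [0, 0, 0, 0, 0], [0, 0, 0, 0, 0]])

```text
clock: 11.68
position: [0.437, -0.3058, 0.0038]
ee_rot: [-1.935, -2.475, 0.0]
force: [-0.6, -0.4, -0.2]
width: 0.197
gripper_force: 19.3
```

Emit:
apply_moves(commands=[[0, 0, 0, 0.3, 0], [0, 0, 0, 0.6, 0], [0, 0, 0, 0.6, 0], [0, 0.05, 0.59, 0, 0.3], [0, 0.05, 0.59, 0, 0.3], [0, 0.05, 0.59, 0, 0.3], [0, 0.05, 0.59, 0, 0.3], [0, 0.05, 0.59, 0, 0.3], [0, 0.05, 0.59, 0, 0.3], [0, 0.05, 0.59, 0, 0.3], [0, 0.06, 0.62, 0, 0.3], [0, 0, 0, 0, 0.29]], newtons=30)

```text
clock: 13.18
position: [0.4619, -0.0176, 0.0942]
ee_rot: [-0.044, 3.14, 0.002]
force: [0.2, -0.4, -0.2]
width: 0.189
gripper_force: 29.1
```

Emit:
apply_moves(commands=[[0, 0, 0, 0, 0], [0, 0, 0, 0, 0]])

```text
clock: 13.42
position: [0.4615, -0.0214, 0.0937]
ee_rot: [0.022, -3.141, 0.0]
force: [0.2, 0.5, -1.3]
width: 0.192
gripper_force: 29.1
```

```bash
python3 - <<'E'
from h import *
o=[]
for n,P in(("scene",[.465,-.021,.05]),("top",[.465,-.25,.012])):
    p,d=imaging.get_image(n);np.savez(f"pics/{n}3.npz",p=p,d=d);u,v=proj(n,P)[0].astype(int)
    o.append(cv2.resize(p[max(v-70,0):max(v-70,0)+140,u-70:u+70],(400,400),interpolation=cv2.INTER_CUBIC)); print(u-70,v-70)
cv2.imwrite("pics/a3.png",np.hstack(o)[:,:,::-1])
E
```

```text
210 136
303 139
```

View pics/a3.png

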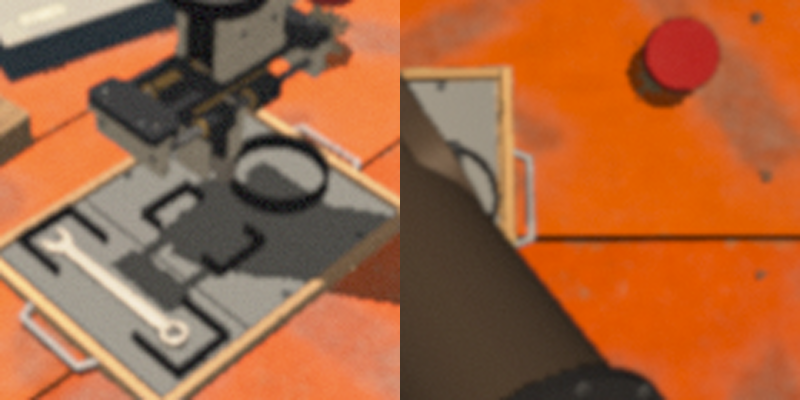

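The bolt has left the bench and is in the fingers. The jar is undisturbed (lid at (682,53)). Lowering.

Emit:
apply_moves(commands=[[0, 0, 0, -0.4, 0], [0, 0, 0, -0.4, 0], [0, 0, 0, -0.25, 0], [0, 0, 0, -0.15, 0], [0, 0, 0, -0.08, 0], [0, 0, 0, 0, 0], [0, 0, 0, 0, 0]])

```text
clock: 14.4
position: [0.462, -0.0208, 0.0175]
ee_rot: [-0.028, 3.141, -0.0]
force: [-0.6, -0.0, -0.6]
width: 0.197
gripper_force: 29.1
```

Emit:
apply_moves(commands=[[0, 0, 0, -0.03, 0], [0, 0, 0, 0, 0], [36, 0, 0, 0, 0], [36, 0, 0, 0, 0], [36, 0, 0, 0, 0], [36, 0, 0, 0, 0], [36, 0, 0, 0, 0], [36, 0, 0, 0.2, 0], [36, 0, 0, 0.6, 0], [36, 0, 0, 0.6, 0], [36, 0, 0, 0.6, 0]])

```text
clock: 15.78
position: [0.4614, -0.0205, 0.1371]
ee_rot: [-0.029, 3.141, 0.0]
force: [1.1, -1.0, 0.1]
width: 0.362
gripper_force: 0.0
```

Emit:
apply_moves(commands=[[100, 0.241, -0.582, 0, -0.2], [100, 0.241, -0.582, 0, -0.2], [100, 0.241, -0.582, 0, -0.2], [100, 0.241, -0.582, 0, -0.2], [100, 0.241, -0.582, 0, -0.2], [100, 0.241, -0.582, 0, -0.2], [100, 0.241, -0.582, 0, -0.2], [100, 0.241, -0.582, 0, -0.2], [100, 0, 0, 0, 0], [100, 0, 0, 0, 0], [100, 0, 0, 0, 0], [100, 0, 0, 0, 0]])

```text
clock: 17.27
position: [0.5773, -0.2992, 0.1356]
ee_rot: [1.195, 2.905, 0.0]
force: [0.6, -0.0, -0.7]
width: 0.998
gripper_force: 0.0
```

```bash
python3 - <<'E'
from h import *
o=[]
for n,P in(("scene",[.55,-.24,.05]),("top",[.465,-.02,.012])):
    p,d=imaging.get_image(n);np.savez(f"pics/{n}4.npz",p=p,d=d);u,v=proj(n,P)[0].astype(int)
    o.append(cv2.resize(p[max(v-70,0):max(v-70,0)+140,u-70:u+70],(400,400),interpolation=cv2.INTER_CUBIC)); print(u-70,v-70)
cv2.imwrite("pics/a4.png",np.hstack(o)[:,:,::-1])
E
```

```text
245 83
208 139
```

View pics/a4.png

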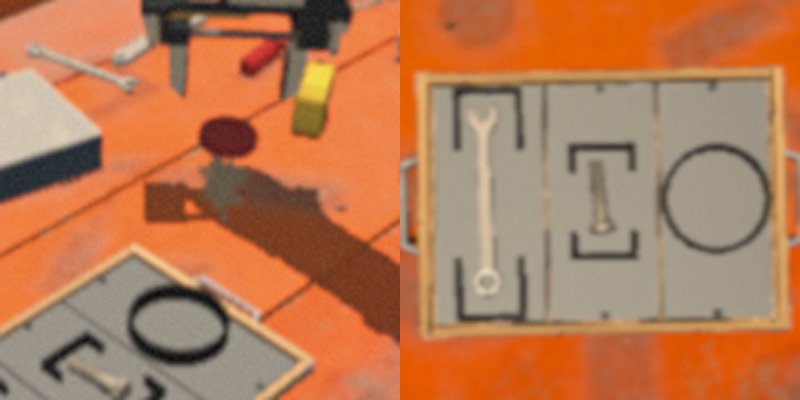

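The bolt lies in the short rack (right crop, (599,195)) and the spanner is still in place. The open fingers straddle the jar. Descending to grip it.

Emit:
apply_moves(commands=[[100, 0, 0, -0.4, 0], [100, 0, 0, -0.4, 0], [100, 0, 0, -0.4, 0], [100, 0, 0, -0.3, 0], [100, 0, 0, -0.19, 0], [100, 0, 0, 0, 0], [0, 0, 0, 0, 0], [0, 0, 0, 0, 0], [0, 0, 0, 0, 0], [0, 0, 0, 0, 0], [0, 0, 0, 0, 0], [0, 0, 0, 0, 0]], newtons=30)

```text
clock: 18.88
position: [0.5775, -0.3003, 0.0343]
ee_rot: [1.197, 2.904, -0.0]
force: [-0.1, 0.0, 5.2]
width: 0.682
gripper_force: 30.0
```

Emit:
apply_moves(commands=[[0, 0, 0, 0.15, 0], [0, 0, 0, 0.4, 0], [0, 0, 0, 0.5, 0], [0, -0.15, 0.25, 0, 0], [0, -0.3, 0.5, 0, 0], [0, -0.3, 0.5, 0, 0], [0, -0.3, 0.5, 0, 0], [0, -0.3, 0.5, 0, 0], [0, -0.3, 0.5, 0, 0], [0, -0.175, 0.31, 0, 0], [0, 0, 0, 0, 0], [0, 0, 0, 0, 0]], newtons=35)

```text
clock: 20.38
position: [0.4686, -0.1175, 0.097]
ee_rot: [1.198, 2.903, -0.0]
force: [-0.3, -0.6, -2.5]
width: 0.678
gripper_force: 35.0
```

```bash
python3 - <<'E'
from h import *
n="scene";p,d=imaging.get_image(n);u,v=proj(n,[.465,-.08,.07])[0].astype(int)
cv2.imwrite("pics/a5.png",cv2.resize(p[v-70:v+70,u-70:u+70],(500,500),interpolation=cv2.INTER_CUBIC)[:,:,::-1])
E
```

```text
(no output)
```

View pics/a5.png

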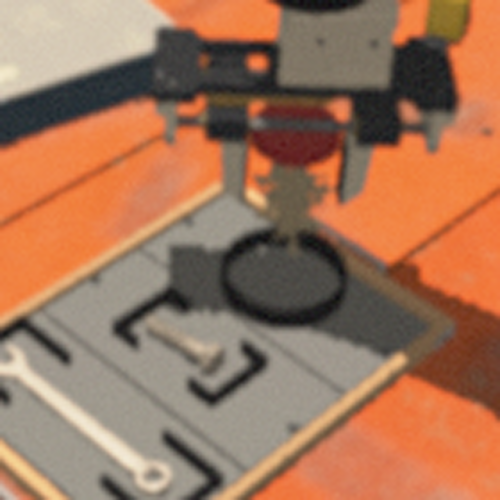

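The jar hangs upright over the cup. Lowering.

Emit:
apply_moves(commands=[[0, 0, 0, -0.25, 0], [0, 0, 0, -0.25, 0], [0, 0, 0, -0.15, 0], [0, 0, 0, -0.1, 0], [0, 0, 0, -0.05, 0], [0, 0, 0, 0, 0], [0, 0, 0, 0, 0]])

```text
clock: 21.3
position: [0.4681, -0.1166, 0.0492]
ee_rot: [1.197, 2.904, 0.0]
force: [-0.2, 0.5, -2.7]
width: 0.678
gripper_force: 35.0
```

Emit:
apply_moves(commands=[[0, 0, 0, -0.035, 0], [0, 0, 0, -0.01, 0], [0, 0, 0, 0, 0], [75, 0, 0, 0, 0], [90, 0, 0, 0, 0], [90, 0, 0, 0, 0], [90, 0, 0, 0, 0], [90, 0, 0, 0.2, 0], [90, 0, 0, 0.5, 0], [90, 0, 0, 0.6, 0], [90, 0, 0, 0.6, 0]])

```text
clock: 22.68
position: [0.4677, -0.1163, 0.162]
ee_rot: [1.197, 2.904, 0.0]
force: [0.9, 0.7, -0.5]
width: 0.901
gripper_force: 0.0
```

Emit:
apply_moves(commands=[[90, 0, -0.4, 0.2, 0], [90, 0, -0.6, 0, 0], [90, 0, -0.6, 0, 0], [90, 0, -0.6, 0, 0], [90, 0, -0.6, 0, 0], [90, 0, -0.6, 0, 0], [90, 0, -0.4, 0, 0], [90, 0, 0, 0, 0], [90, 0, 0, 0, 0]])

```text
clock: 23.8
position: [0.4682, -0.3432, 0.1724]
ee_rot: [-1.195, -2.905, -0.002]
force: [0.5, 0.5, -0.3]
width: 0.902
gripper_force: 0.0
```

```bash
python3 - <<'E'
from h import *
o=[]
for n in("scene","top"):
    p,d=imaging.get_image(n);u,v=proj(n,[.465,-.03,.03])[0].astype(int)
    o.append(cv2.resize(p[v-70:v+70,u-80:u+80],(400,350),interpolation=cv2.INTER_CUBIC))
cv2.imwrite("pics/a6.png",np.hstack(o)[:,:,::-1])
E
```

```text
(no output)
```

View pics/a6.png

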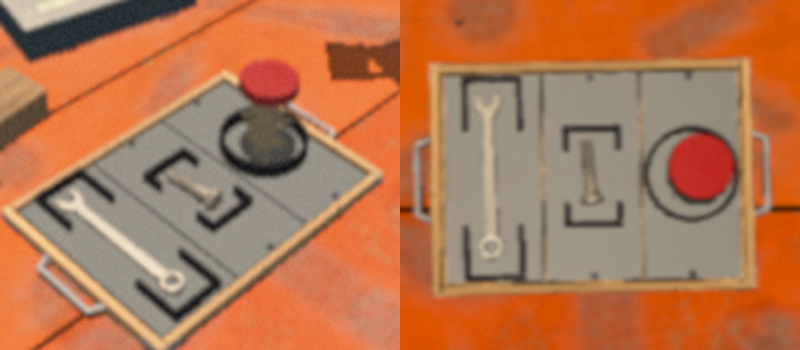

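All three pieces sit in their nests, and the jar stands upright inside the ring (its lid, at (702,165) in the right crop, looks offset only from perspective). Handing in.

```bash
python3 -c "
from cell import arm
print(arm.sign_off())"
```

```text
the job is handed in; nothing more can be done
None
```

The kit is packed and the job is handed in at about 24 s: the combination spanner is in the long rack, the longer bolt in the short rack and the jar upright in the round cup, and I never touched the other three items.

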